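Drivers back into the bench rack by length

TASK

The four washed drivers stand in any order in the aluminium drip stand: put them back into the grey bench rack, one to a socket, in order of length, with the longest next to the screw jar and the shortest at the far end by the lens case. Each must stand upright with its shank down the hole and its collar resting on the block, let go. Do not drop a driver on the bench, and leave the jar and the lens case where they are.

Things in the scene. Friction and masses are not known exactly. Their poses are not given: they have to be found in the camera images.
- driver_slim: Longest, slimmest driver: ribbed black handle 18 mm thick, steel cap, upright. Top 80 mm above its origin, which is on the axis at the underside of the steel collar (32 mm wide, 5 mm thick) that rests on the rack. Below it a 6 mm steel shank, 40 mm long. z runs up the handle. The four stand in any order in one straight row, 66 mm apart, in the drip stand.
- driver_medium: Second longest driver: ribbed black handle 22 mm thick, steel cap, upright. Top 68 mm above its origin, which is on the axis at the underside of the steel collar (32 mm wide, 5 mm thick) that rests on the rack. Below it a 6 mm steel shank, 40 mm long. z runs up the handle. Drip stand: fixed aluminium plate 64 x 264 mm, top 56 mm above the bench, with four 16 mm holes.
- driver_stout: Third longest driver: ribbed black handle 26 mm thick, steel cap, upright. Top 56 mm above its origin, which is on the axis at the underside of the steel collar (32 mm wide, 5 mm thick) that rests on the rack. Below it a 6 mm steel shank, 40 mm long. z runs up the handle. Drip stand and bench rack both run within 12 degrees of the y axis, 0.14 to 0.2 m apart in x; either may be the nearer.
- driver_stubby: Shortest, thickest driver: ribbed black handle 30 mm thick, steel cap, upright. Top 44 mm above its origin, which is on the axis at the underside of the steel collar (32 mm wide, 5 mm thick) that rests on the rack. Below it a 6 mm steel shank, 40 mm long. z runs up the handle. All four drivers weigh 40 to 85 g.
- socket_a: One of four identical fixed grey socket blocks of the bench rack, empty at the start: 54 x 54 mm, 50 mm tall, with a 16 mm hole down its middle. Origin: centre of its underside, which is 6 mm above the bench; its top is 50 mm above the origin (56 mm above the bench). y runs along the row. The four stand in a straight row, 66 mm apart, on a steel strip; names tell nothing of order.
- socket_b: One of four identical fixed grey socket blocks of the bench rack, empty at the start: 54 x 54 mm, 50 mm tall, with a 16 mm hole down its middle. Origin: centre of its underside, which is 6 mm above the bench; its top is 50 mm above the origin (56 mm above the bench). y runs along the row. The four stand in a straight row, 66 mm apart, on a steel strip; names tell nothing of order.
- socket_c: One of four identical fixed grey socket blocks of the bench rack, empty at the start: 54 x 54 mm, 50 mm tall, with a 16 mm hole down its middle. Origin: centre of its underside, which is 6 mm above the bench; its top is 50 mm above the origin (56 mm above the bench). y runs along the row. The four stand in a straight row, 66 mm apart, on a steel strip; names tell nothing of order.
- socket_d: One of four identical fixed grey socket blocks of the bench rack, empty at the start: 54 x 54 mm, 50 mm tall, with a 16 mm hole down its middle. Origin: centre of its underside, which is 6 mm above the bench; its top is 50 mm above the origin (56 mm above the bench). y runs along the row. The four stand in a straight row, 66 mm apart, on a steel strip; names tell nothing of order.
- screw_jar: Low clear jar with a white lid, 50 mm in diameter, 45 mm tall, loose, standing at one end of the bench rack, in line with its row and 80 mm from the middle of the nearest socket. It shows where the order begins. Origin: centre of its underside.
- lens_case: Dark blue spectacle-lens case with a black seam, 50 x 70 mm, 26 mm tall, loose, at the other end of the bench rack, in line, 80 mm from the last socket. Only in the way. Origin: centre of its underside.
There are look-alikes about, which are no part of the job. Leave any yellow look-alike of the driver_slim alone. What is shaped like the screw_jar but green is not meant.

How it is judged:
At the end, for the whole second after the job is handed in: Each driver stands within 8 mm of the middle of a socket, upright within 0.1 rad, its collar on the block (collar underside 52 to 60 mm above the bench), at rest; counted from the screw jar the row reads longest, second, third, shortest ((horizontal distance between driver_slim and socket_a below 0.008 m or horizontal distance between driver_slim and socket_b below 0.008 m or horizontal distance between driver_slim and socket_c below 0.008 m or horizontal distance between driver_slim and socket_d below 0.008 m) and height (world z) of driver_slim between 0.052 and 0.06 m and angle between each of driver_slim, driver_medium, driver_stout, driver_stubby's own z axis and vertical below 0.1 rad and linear speed of each of driver_slim, driver_medium, driver_stout, driver_stubby below 0.02 m/s and angular speed of each of driver_slim, driver_medium, driver_stout, driver_stubby below 0.2 rad/s and horizontal distance between driver_slim and screw_jar below 0.113 m and (horizontal distance between driver_medium and socket_a below 0.008 m or horizontal distance between driver_medium and socket_b below 0.008 m or horizontal distance between driver_medium and socket_c below 0.008 m or horizontal distance between driver_medium and socket_d below 0.008 m) and height (world z) of driver_medium between 0.052 and 0.06 m and horizontal distance between driver_medium and screw_jar between 0.113 and 0.179 m and (horizontal distance between driver_stout and socket_a below 0.008 m or horizontal distance between driver_stout and socket_b below 0.008 m or horizontal distance between driver_stout and socket_c below 0.008 m or horizontal distance between driver_stout and socket_d below 0.008 m) and height (world z) of driver_stout between 0.052 and 0.06 m and horizontal distance between driver_stout and screw_jar between 0.179 and 0.245 m and (horizontal distance between driver_stubby and socket_a below 0.008 m or horizontal distance between driver_stubby and socket_b below 0.008 m or horizontal distance between driver_stubby and socket_c below 0.008 m or horizontal distance between driver_stubby and socket_d below 0.008 m) and height (world z) of driver_stubby between 0.052 and 0.06 m and horizontal distance between driver_stubby and screw_jar above 0.245 m); the robot touches nothing.
It fails at once if the screw jar or the lens case is moved by more than 15 mm (distance of any of screw_jar, lens_case from where it was at the start of the episode above 0.015 m).
It fails at once if a driver falls to the bench (its collar comes below 30 mm) (height (world z) of any of driver_slim, driver_medium, driver_stout, driver_stubby below 0.03 m).
It also fails if it takes over 102 s, if anything falls off the work surface, if the arm or the gripper's body presses on something with over 40 N, if the wrist force passes 120 N, or if a joint passes its speed limit or range.

ROBOT

A 7-joint arm with a two-finger parallel gripper is mounted at the origin on the work surface. World frame = base frame: x ahead of the robot, y to its left, z up, the work surface at z = 0. Lengths are in m, angles in rad, forces in N, time in s.
With the tool pointing down it reaches from about 0.425 to 0.925 m from the base axis. Payload 6.8 kg.
Tool frame: the origin (TCP) lies on the centre line of the jaws, within the pads' length; the fingertips stand 8 mm ahead of it and the grasp point (between the pads) lies 11 mm behind it (bot.tips_ahead is the distance from the TCP to the fingertips, in m); z points along the fingers, y is the line along which they close (so a half turn about z gives the same grasp; the last joint's range is limited). The gripper opens to 85 mm and grips with 20 to 120 N. Pads are 22 mm wide; open, the fingers measure 114 mm over their backs; the gripper's body (76 mm by 85 mm) begins 54 mm behind the grasp point. The pads swing forward as they close: fully open they stand 13 mm farther back than shut.
Start: joints at [1.206, 0.477, 0.022, 1.555, -0.011, 1.109, -0.083], TCP at [0.171, -0.653, 0.239] pointing down, gripper open.
Joint ranges: [-2.96, 2.96], [-0.34, 2.1], [-1.41, 1.46], [0.24, 2.44], [-1.37, 4.51], [0.17, 1.92], [-2.96, 2.96]. Speed limits (rad/s): [2.39, 2.39, 3.14, 3.14, 3.14, 3.14, 3.14].

INTERFACE

Orientations are given as a unit quaternion [w, x, y, z].
In Python, from station import bot gives the robot as it stands.
- The arm moves only by the tool send_rows, never from a script. Its argument "deltas" is text: rows parted by semicolons, each of 4 numbers parted by spaces: the shift along the tool's x, y, z in m, then the turn about the tool's z in degrees. In form: x y z spin; .... A call has 1 to 5 rows; each row is the pose to reach, as a shift and turn from the pose commanded when the call began, along the tool's axes at that moment; what a row does not reach only later rows make up. A row lasts 1/10 s, in which the tool goes at most 50 mm and 8.59 degrees, less where a joint would pass 70% of its speed; a pose out of reach is approached as far as the arm can. A call with a gripper value outside its range is refused whole. "claw" is the opening, from 0 (shut) to 1 (fully open), set as the call begins (left out, the last holds). The fingers move at their own pace and stop on an object; "force" is the grip in N (left out, the last holds). Time passes only in rows, so rows that repeat a pose let the fingers close. It gives the time, the measured TCP pose, the force, the opening and the grip force at its end, in the units of the state.
- bot.get_obs(): the state, without advancing time (a new reading comes with each control period).
- bot.read_camera(name): name is "scene" or "top" or "wrist"; returns a dict with "img" (384x512x3 uint8, red, green, blue), "depth" (384x512 float32, m along the optical axis (not along the pixel's ray), 0 where there is no reading), "fx", "fy", "cx", "cy" (pixels), "camera_from_world" (4x4, takes a point from world to camera coordinates). Camera axes: x right, y up, looking along -z (the intrinsics and any distortion apply to the point x, -y, -z); pixel columns grow to the right and rows downward; lengths in m; the calibration is good to about 2 mm. A picture is of the moment at which its call begins.
- bot.hand_in(): hands the job in; it is judged then, once.
Trained networks look in a picture, given as the dict that the camera call returned (one of the last four; its "shot" number tells which), for a name from the list of things; names that differ only in an ending like _2 or _b are one class to them, and where a whole thing is asked for, a point or a joint stands for the part that bears it (a point fixed in the world has none). Each returns a list of dicts, best first, with "confidence" (0 to 1); they miss things now and then, are a little off and sometimes report something else, mostly with a low value. They report only what shows in the picture. A call takes as long as a camera call. They do not tell look-alikes from the thing itself.
- bot.masks_of(picture, query): "mask" (384x512 bool, what is visible of it).
- bot.landmark_of(picture, query): "xyz" ([x, y, z] in m, in world coordinates, good to about 4 mm: a listed point, or the origin of a listed thing).
The state is a dict: "t": time; "q": joint angles; "joint_vel": joint speeds; "joint_torque": joint torques, N m; "eef_pos": TCP position; "tool_rot": TCP orientation; "contact_force": force on the tool from outside, world axes, zero at the start; "torque": the same for the moment, N m; "gripper_width": opening from 0.0 (shut) to 1.0 (fully open); "grasp_force": force on a finger pad.
Only numpy, scipy, OpenCV 4.12 (cv2) and the standard library are available. Lean on these libraries where they do the work, as an engineer would, in place of code of your own. Each camera call takes 0.05 s, during which the arm holds its last target. There are 200 camera calls.

## Working session

There is one attempt and no reset: what is moved stays moved. The work goes in short steps, Python scripts to look and compute and a tool call to move; the robot and the scene stay as the last step left them, time stands still between calls to the robot, and variables do not carry over. Pictures are saved under pics/ and viewed, at most 14 in all, crops included, and the job is handed in when it is done.

Besides the shell and the picture viewer there is one more tool, called by a JSON object that holds its "fn" and its "kwargs", one argument or row to a line. send_rows: Moves the arm, as the interface text tells. Its arguments: {"type":"object","properties":{"deltas":{"type":"string"},"claw":{"type":"number"},"force":{"type":"number"}},"required":["deltas"]}

```bash
mkdir -p pics; ls; cat > h.py <<'E'
import numpy as np,cv2
from station import bot
def world(p,m=None):
    d=p["depth"];v,u=np.indices(d.shape)
    c=np.stack([(u-p["cx"])/p["fx"]*d,-(v-p["cy"])/p["fy"]*d,-d,np.ones_like(d)],-1)
    return (c@np.linalg.inv(p["camera_from_world"]).T)[...,:3]
def save(p,n): cv2.imwrite("pics/"+n,p["img"][...,::-1])
E
python3 - <<'E'
from h import *
o=bot.get_obs();print(o["eef_pos"],o["tool_rot"],o["t"])
a=bot.read_camera("top");b=bot.read_camera("scene")
cv2.imwrite("pics/top.png",a["img"][...,::-1]);cv2.imwrite("pics/scene.png",b["img"][...,::-1])
np.savez("top.npz",**{k:v for k,v in a.items()})
for n in ["driver_slim","driver_medium","driver_stout","driver_stubby","socket_a","screw_jar","lens_case"]:
  for p in (a,b):
    print(n,[(np.round(r["xyz"],3).tolist(),round(r["confidence"],2)) for r in bot.landmark_of(p,n)])
E
```

```text
pics
[ 0.17127866 -0.6523237   0.23832929] [-8.84779549e-04  9.91768499e-01  1.28040711e-01 -1.94659025e-04] 0.0
driver_slim [([0.582, -0.107, 0.04], 0.72), ([0.619, -0.024, 0.054], 0.69)]
driver_slim [([0.588, -0.111, 0.036], 0.81), ([0.619, -0.019, 0.058], 0.78)]
driver_medium [([0.624, 0.041, 0.057], 0.8), ([0.464, 0.042, 0.008], 0.64)]
driver_medium [([0.629, 0.046, 0.051], 0.68)]
driver_stout [([0.64, 0.108, 0.058], 0.79)]
driver_stout [([0.636, 0.111, 0.052], 0.88)]
driver_stubby [([0.648, 0.174, 0.056], 0.84), ([0.457, 0.108, 0.01], 0.16)]
driver_stubby [([0.645, 0.175, 0.056], 0.67), ([0.433, 0.25, 0.002], 0.63)]
socket_a [([0.466, 0.04, 0.005], 0.97), ([0.455, 0.103, 0.008], 0.81), ([0.646, 0.172, 0.058], 0.7), ([0.479, -0.022, 0.006], 0.67), ([0.445, 0.166, 0.004], 0.58)]
socket_a [([0.458, 0.104, 0.007], 0.89), ([0.47, 0.043, 0.009], 0.77), ([0.44, 0.171, 0.006], 0.68), ([0.475, -0.023, 0.006], 0.57)]
screw_jar [([0.492, -0.108, 0.001], 0.62), ([0.514, -0.205, 0.002], 0.6), ([0.618, -0.024, 0.052], 0.23)]
screw_jar [([0.511, -0.203, 0.002], 0.95), ([0.49, -0.104, -0.001], 0.62)]
lens_case [([0.43, 0.251, 0.002], 0.76)]
lens_case [([0.431, 0.25, -0.0], 0.72)]
```

View pics/top.png

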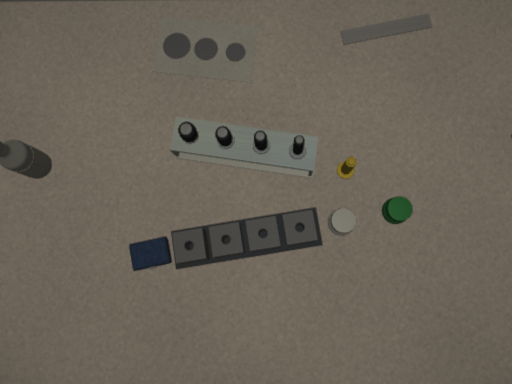

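View pics/scene.png

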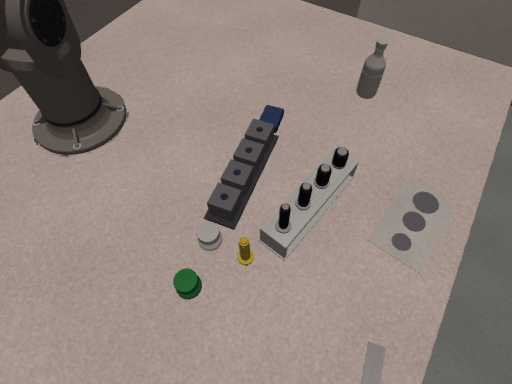

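```bash
python3 - <<'E'
from h import *
a=dict(np.load("top.npz"))
W=world(a);z=W[...,2]
np.set_printoptions(suppress=True,precision=4)
print(a["fx"],np.linalg.inv(a["camera_from_world"])[:3,3])
# drivers: per-seed, points near axis high up
for n,x,y in [("A",.619,-.022),("B",.626,.043),("C",.638,.109),("D",.647,.174),("yellow",.585,-.109)]:
    m=(np.hypot(W[...,0]-x,W[...,1]-y)<.028)&(z>.07)
    P=W[m];t=np.percentile(P[:,2],95);Q=P[P[:,2]>t-.005]
    print(n,"ztop",t,"cen",(Q.max(0)+Q.min(0))/2,Q.mean(0),"w",np.ptp(Q,axis=0),len(Q))
# socket tops
for x,y in [(.477,-.023),(.467,.041),(.456,.104),(.443,.168)]:
    m=(abs(z-.056)<.006)&(np.hypot(W[...,0]-x,W[...,1]-y)<.045)
    P=W[m][:,:2].astype(np.float32);k=np.hypot(*(P-[x,y]).T)<.04
    r=cv2.minAreaRect(P[k]);print("sock",r)
    m2=(np.hypot(W[...,0]-x,W[...,1]-y)<.015)&(z<.05)
    print(" hole",W[m2].mean(0) if m2.any() else None,m2.sum())
E
```

```text
483.9551734748324 [0.41   0.011  0.9111]
A ztop 0.13820710548894913 cen [ 0.6175 -0.0206  0.1361] [ 0.617  -0.0212  0.1366] w [0.0152 0.0149 0.0058] 54
B ztop 0.12614111513395643 cen [0.6258 0.0436 0.1247] [0.6268 0.0435 0.1244] w [0.0194 0.0169 0.0071] 75
C ztop 0.11477544322406259 cen [0.6376 0.1085 0.1129] [0.6362 0.1092 0.113 ] w [0.0198 0.0225 0.0062] 93
D ztop 0.10253642472641604 cen [0.6458 0.1741 0.1013] [0.6458 0.1741 0.1007] w [0.0253 0.0283 0.0074] 124
yellow ztop 0.12199013699373618 cen [ 0.5847 -0.1085  0.1201] [ 0.5852 -0.1081  0.1203] w [0.0173 0.0166 0.0063] 56
sock ((0.4785865843296051, -0.01756710186600685), (0.05405725911259651, 0.06962598115205765), 9.915227890014648)
 hole [ 0.4829 -0.0267  0.0141] 59
sock ((0.46744075417518616, 0.04684947803616524), (0.054049182683229446, 0.06777413934469223), 9.984152793884277)
 hole [0.4714 0.0411 0.0134] 61
sock ((0.4575291872024536, 0.10440327227115631), (0.054098498076200485, 0.07923705875873566), 9.227428436279297)
 hole [0.4595 0.1088 0.0176] 60
sock ((0.44753891229629517, 0.16304504871368408), (0.05418241024017334, 0.06857598572969437), 9.688799858093262)
 hole [0.4477 0.1756 0.0218] 57
```

The top view shows the drip stand with four black drivers at about (188,131), (223,136), (260,140) and (298,146). The grey rack has sockets at (189,245), (226,239), (263,233) and (299,227). The white jar is at (343,221) and the lens case at (150,254).

**Candidates**
- **driver_slim:** black driver at (298,146), or the yellow look-alike at (347,166). I choose the black one.
- **jar:** white at (343,221), or green at (398,209). I choose the white one.

The measured tops (138, 126, 115 and 102 mm) show the drivers already in length order, so each goes straight across.

```bash
python3 - <<'E'
from h import *
np.set_printoptions(suppress=True,precision=4)
a=dict(np.load("top.npz"));W=world(a);z=W[...,2];C=np.linalg.inv(a["camera_from_world"])[:3,3]
cv2.imwrite("pics/crop.png",cv2.resize(a["img"][100:280,120:420,::-1],None,fx=2.5,fy=2.5,interpolation=2))
H=[]
for x,y in [(.483,-.026),(.471,.041),(.46,.106),(.447,.17)]:
    r=W-C;P=C+r*((.056-C[2])/r[...,2])[...,None]   # ray at top plane
    m=(np.hypot(P[...,0]-x,P[...,1]-y)<.02)&(z<.049)
    Q=P[m][:,:2].astype(np.float32);c,R=cv2.minEnclosingCircle(Q);print(c,R,Q.mean(0));H.append(Q.mean(0))
m=(abs(z-.056)<.006)&(W[...,0]<.53)&(abs(W[...,1]-.07)<.15)
print(cv2.minAreaRect(W[m][:,:2].astype(np.float32)))
H=np.array(H);c=H.mean(0);u=np.linalg.svd(H-c)[2][0];u*=np.sign(u[1])
print("fit",c,u,[c+u*.066*k for k in(-1.5,-.5,.5,1.5)])
E
```

```text
(0.4796904921531677, -0.02477552369236946) 0.007652961649000645 [ 0.4795 -0.025 ]
(0.4683213531970978, 0.039581455290317535) 0.007706030271947384 [0.4685 0.0397]
(0.4536427855491638, 0.10434633493423462) 0.00566515140235424 [0.4575 0.1045]
(0.4461052417755127, 0.1697133481502533) 0.007369984872639179 [0.4463 0.1693]
((0.46318402886390686, 0.07248786836862564), (0.05429501831531525, 0.25238701701164246), 9.772077560424805)
fit [0.463  0.0722] [-0.1686  0.9857] [array([ 0.4797, -0.0254], dtype=float32), array([0.4685, 0.0396], dtype=float32), array([0.4574, 0.1047], dtype=float32), array([0.4463, 0.1697], dtype=float32)]<stdin>:7: RuntimeWarning: divide by zero encountered in divide
<stdin>:7: RuntimeWarning: invalid value encountered in multiply
```

View pics/crop.png

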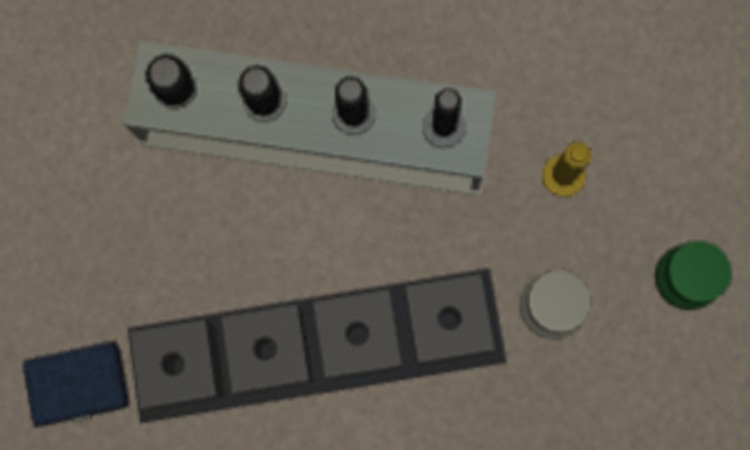

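The crop confirms it: the slim black driver is at (446,115), nearest the jar end, then medium, stout and stubby. The yellow driver (567,170) and green jar (694,273) are the look-alikes. All sockets are empty, so I'll move now.

{"fn": "send_rows", "kwargs": {
  "deltas": "0.033 -0.028 0 -7; 0.067 -0.056 0 -15; 0.1 -0.084 0 -23; 0.134 -0.113 0 -30; 0.168 -0.141 0 -38",
  "claw": 1,
  "force": 40
}}

```text
t: 1.3
eef_pos: [0.2989, -0.4723, 0.2396]
tool_rot: [0.0, 0.895, 0.446, -0.0]
contact_force: [0.7, -0.2, -0.1]
gripper_width: 0.997
grasp_force: 0.0
```

{"fn": "send_rows", "kwargs": {
  "deltas": "0.045 -0.002 0 -8; 0.09 -0.003 0 -16; 0.135 -0.005 0 -24; 0.18 -0.007 0 -31; 0.225 -0.008 0 -37.3"
}}

```text
t: 1.8
eef_pos: [0.4288, -0.2885, 0.2397]
tool_rot: [0.0, 0.705, 0.709, -0.0]
contact_force: [1.2, 0.0, -0.8]
gripper_width: 0.997
grasp_force: 0.0
```

{"fn": "send_rows", "kwargs": {
  "deltas": "0.04 0.028 0 -0.3; 0.08 0.056 0 -0.3; 0.12 0.084 0 -0.3; 0.16 0.112 0 -0.3; 0.2 0.14 0 -0.3"
}}

```text
t: 2.3
eef_pos: [0.569, -0.0884, 0.2396]
tool_rot: [0.0, 0.705, 0.709, 0.0]
contact_force: [0.8, -0.3, -0.0]
gripper_width: 1.0
grasp_force: 0.0
```

{"fn": "send_rows", "kwargs": {
  "deltas": "0.034 0.025 0.02 0; 0.068 0.049 0.04 0; 0.068 0.049 0.04 0; 0.068 0.049 0.04 0"
}}

```text
t: 2.7
eef_pos: [0.6165, -0.0206, 0.1985]
tool_rot: [-0.001, 0.704, 0.71, -0.0]
contact_force: [-0.5, -0.3, 0.5]
gripper_width: 1.003
grasp_force: 0.0
```

{"fn": "send_rows", "kwargs": {
  "deltas": "0 0 0.04 0; 0 0 0.08 0; 0 0 0.105 0; 0 0 0.117 0; 0 0 0.117 0",
  "claw": 0.6
}}

```text
t: 3.2
eef_pos: [0.6158, -0.0234, 0.0815]
tool_rot: [-0.0, 0.706, 0.708, -0.001]
contact_force: [-0.3, 0.0, -0.5]
gripper_width: 0.6
grasp_force: 0.0
```

{"fn": "send_rows", "kwargs": {
  "deltas": "0 0 0 0; 0 0 0 0; 0 0 0 0; 0 0 0 0; 0 0 0 0",
  "claw": 0,
  "force": 40
}}

```text
t: 3.7
eef_pos: [0.6179, -0.0219, 0.0842]
tool_rot: [0.001, 0.705, 0.709, 0.001]
contact_force: [-1.0, -0.8, 6.7]
gripper_width: 0.2
grasp_force: 39.2
```

{"fn": "send_rows", "kwargs": {
  "deltas": "0 0 -0.01 0; 0 0 -0.03 0; 0 0 -0.05 0; 0 0 -0.065 0; 0 0 -0.065 0"
}}

```text
t: 4.2
eef_pos: [0.6182, -0.0214, 0.1501]
tool_rot: [0.002, 0.705, 0.709, 0.002]
contact_force: [0.1, 0.6, -0.5]
gripper_width: 0.197
grasp_force: 39.0
```

{"fn": "send_rows", "kwargs": {
  "deltas": "0 -0.03 0 0; -0.001 -0.06 0 0; -0.002 -0.09 0 0; -0.003 -0.12 0 0; -0.003 -0.12 0 0"
}}

```text
t: 4.7
eef_pos: [0.4919, -0.026, 0.1461]
tool_rot: [-0.001, 0.705, 0.709, -0.002]
contact_force: [0.4, -0.7, -1.6]
gripper_width: 0.199
grasp_force: 39.2
```

```bash
cat >> h.py <<'E'
def held(name="x.png"):
    a=bot.read_camera("top");b=bot.read_camera("scene");o=bot.get_obs();print("tcp",np.round(o["eef_pos"],4),o["gripper_width"],o["grasp_force"])
    np.set_printoptions(suppress=True,precision=4)
    cv2.imwrite("pics/"+name,np.hstack([cv2.resize(p["img"][r0:r0+200,c0:c0+200,::-1],(400,400)) for p,r0,c0 in((a,120,150),(b,80,160))]))
    for n in ("driver_slim","driver_medium","driver_stout","driver_stubby"):
        for p in(a,b): print(n,[(np.round(r["xyz"],3).tolist(),round(r["confidence"],2)) for r in bot.landmark_of(p,n)])
E
python3 -c "
from h import *
held('held1.png')"
```

```text
tcp [ 0.4964 -0.0256  0.1471] 0.20229113053093062 39.187724590301514
driver_slim []
driver_slim [([0.584, -0.11, 0.034], 0.77), ([0.499, -0.023, 0.118], 0.65)]
driver_medium [([0.622, 0.043, 0.056], 0.78)]
driver_medium []
driver_stout [([0.636, 0.108, 0.056], 0.68)]
driver_stout [([0.635, 0.11, 0.053], 0.62)]
driver_stubby [([0.651, 0.174, 0.058], 0.89)]
driver_stubby [([0.644, 0.172, 0.058], 0.54)]
```

View pics/held1.png

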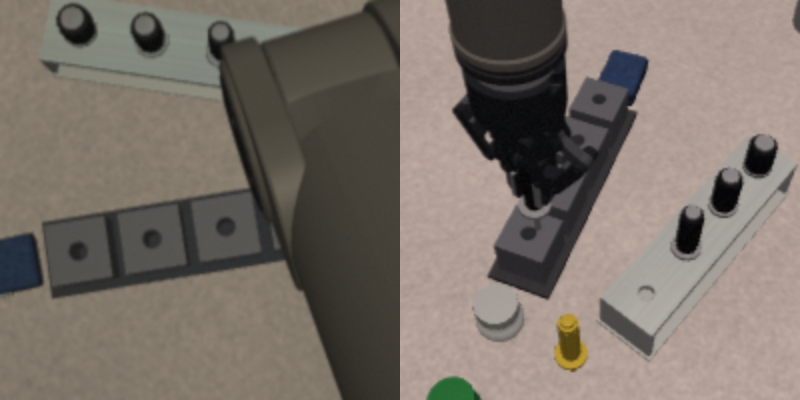

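The slim driver hangs upright in the jaws, with its collar at (535,210) in the right panel, just short of the first socket at (528,232).

{"fn": "send_rows", "kwargs": {
  "deltas": "0 -0.017 0 0; 0 -0.017 0 0; 0 -0.017 0 0; 0 -0.017 0.02 0; 0 -0.017 0.035 0"
}}

```text
t: 5.7
eef_pos: [0.4809, -0.0255, 0.1121]
tool_rot: [0.001, 0.705, 0.709, 0.001]
contact_force: [-0.7, -0.6, -1.7]
gripper_width: 0.198
grasp_force: 39.3
```

{"fn": "send_rows", "kwargs": {
  "deltas": "0 0 0.01 0; 0 0 0.02 0; 0 0 0.028 0; 0 0 0.028 0; 0 0 0.028 0"
}}

```text
t: 6.2
eef_pos: [0.48, -0.0253, 0.0843]
tool_rot: [0.0, 0.705, 0.709, 0.0]
contact_force: [0.9, -1.0, -1.1]
gripper_width: 0.196
grasp_force: 39.2
```

{"fn": "send_rows", "kwargs": {
  "deltas": "0 0 0.001 0; 0 0 0.002 0; 0 0 0.002 0"
}}

```text
t: 6.5
eef_pos: [0.4801, -0.0253, 0.0834]
tool_rot: [0.001, 0.705, 0.709, 0.0]
contact_force: [-3.1, 0.7, 11.1]
gripper_width: 0.199
grasp_force: 40.6
```

{"fn": "send_rows", "kwargs": {
  "deltas": "0 0 0 0; 0 0 0 0; 0 0 0 0; 0 0 0 0; 0 0 0 0",
  "claw": 0.6
}}

```text
t: 7.0
eef_pos: [0.4796, -0.0255, 0.0822]
tool_rot: [-0.0, 0.705, 0.709, -0.0]
contact_force: [-0.8, -0.1, -0.2]
gripper_width: 0.6
grasp_force: 0.0
```

{"fn": "send_rows", "kwargs": {
  "deltas": "0 0 -0.03 0; 0 0 -0.06 0; 0 0 -0.09 0; 0 0 -0.118 0; 0 0 -0.118 0"
}}

```text
t: 7.5
eef_pos: [0.4821, -0.0252, 0.2038]
tool_rot: [0.003, 0.705, 0.709, 0.002]
contact_force: [0.4, 0.9, -0.3]
gripper_width: 0.596
grasp_force: 0.0
```

{"fn": "send_rows", "kwargs": {
  "deltas": "0.016 0.036 0 0; 0.033 0.073 0 0; 0.05 0.11 0 0; 0.068 0.146 0 0; 0.068 0.146 0 0"
}}

```text
t: 8.0
eef_pos: [0.6284, 0.047, 0.199]
tool_rot: [-0.001, 0.704, 0.71, 0.002]
contact_force: [-1.0, 0.9, -0.1]
gripper_width: 0.598
grasp_force: 0.0
```

```bash
python3 -c "
from h import *
held('rel1.png')"
```

```text
tcp [0.625  0.044  0.1988] 0.6001987489998896 0.0
driver_slim []
driver_slim [([0.583, -0.109, 0.036], 0.88), ([0.484, -0.025, 0.055], 0.58)]
driver_medium []
driver_medium [([0.626, 0.047, 0.053], 0.8)]
driver_stout [([0.636, 0.108, 0.057], 0.53)]
driver_stout [([0.634, 0.11, 0.054], 0.71), ([0.456, 0.103, 0.007], 0.49)]
driver_stubby [([0.647, 0.173, 0.057], 0.56), ([0.456, 0.108, 0.007], 0.47)]
driver_stubby [([0.492, -0.105, -0.001], 0.69), ([0.647, 0.175, 0.057], 0.44), ([0.628, 0.05, 0.052], 0.31)]
```

View pics/rel1.png

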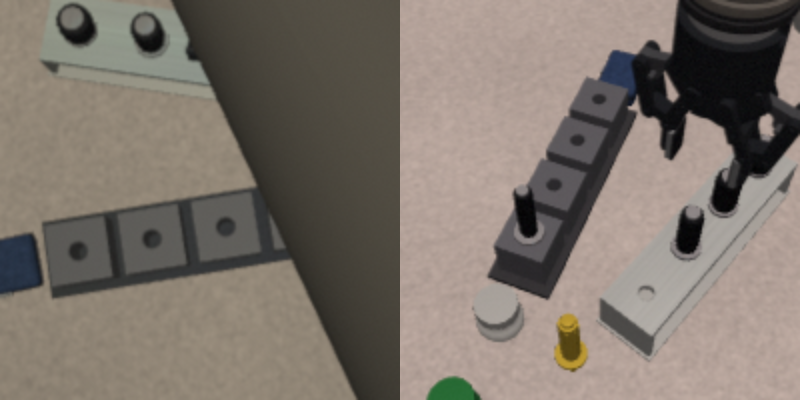

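The slim driver stands upright in the jar-end socket at (528,235) in the right panel. Next is the medium driver.

{"fn": "send_rows", "kwargs": {
  "deltas": "0 0 0.04 0; 0 0 0.08 0; 0 0 0.105 0; 0 0 0.117 0; 0 0 0.117 0"
}}

```text
t: 9.0
eef_pos: [0.6243, 0.0431, 0.082]
tool_rot: [-0.001, 0.705, 0.709, -0.001]
contact_force: [-0.6, 0.0, 0.5]
gripper_width: 0.601
grasp_force: 0.0
```

{"fn": "send_rows", "kwargs": {
  "deltas": "0 0 0 0; 0 0 0 0; 0 0 0 0; 0 0 0 0; 0 0 0 0",
  "claw": 0
}}

```text
t: 9.5
eef_pos: [0.6266, 0.0436, 0.0853]
tool_rot: [0.001, 0.705, 0.709, 0.001]
contact_force: [-0.5, 0.8, 6.8]
gripper_width: 0.248
grasp_force: 39.2
```

{"fn": "send_rows", "kwargs": {
  "deltas": "0 0 -0.01 0; 0 0 -0.03 0; 0 0 -0.05 0; 0 0 -0.065 0; 0 0 -0.065 0"
}}

```text
t: 10.0
eef_pos: [0.6269, 0.0437, 0.1511]
tool_rot: [0.002, 0.705, 0.709, 0.002]
contact_force: [0.2, 0.2, -0.6]
gripper_width: 0.246
grasp_force: 39.1
```

{"fn": "send_rows", "kwargs": {
  "deltas": "-0.001 -0.035 0 0; -0.002 -0.07 0 0; -0.003 -0.105 0 0; -0.004 -0.14 0 0; -0.004 -0.157 0 0"
}}

```text
t: 10.5
eef_pos: [0.4645, 0.0378, 0.1473]
tool_rot: [-0.001, 0.705, 0.709, -0.002]
contact_force: [0.3, -0.1, -0.1]
gripper_width: 0.247
grasp_force: 39.3
```

{"fn": "send_rows", "kwargs": {
  "deltas": "0 0 0 0; 0 0 0 0; 0 0 0 0"
}}

```text
t: 10.8
eef_pos: [0.4695, 0.0386, 0.1483]
tool_rot: [0.0, 0.705, 0.709, 0.0]
contact_force: [0.5, -0.7, -0.0]
gripper_width: 0.246
grasp_force: 39.3
```

```bash
python3 -c "
from h import *
held('held2.png')"
```

```text
tcp [0.4694 0.0387 0.1482] 0.24920709001358038 39.30493354797363
driver_slim [([0.587, -0.107, 0.038], 0.87)]
driver_slim [([0.586, -0.112, 0.036], 0.82), ([0.484, -0.024, 0.057], 0.59)]
driver_medium []
driver_medium [([0.471, 0.041, 0.116], 0.73)]
driver_stout [([0.635, 0.112, 0.057], 0.87), ([0.648, 0.172, 0.058], 0.32), ([0.446, 0.167, 0.003], 0.18)]
driver_stout [([0.635, 0.11, 0.054], 0.86)]
driver_stubby [([0.65, 0.173, 0.056], 0.88)]
driver_stubby [([0.644, 0.174, 0.058], 0.73), ([0.484, -0.026, 0.055], 0.73)]
```

View pics/held2.png

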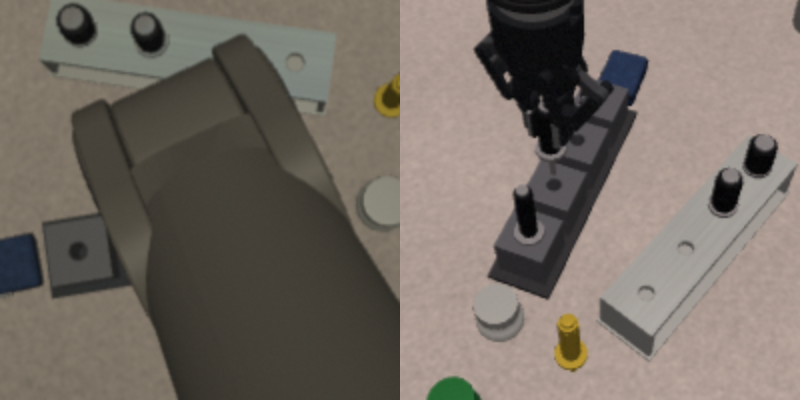

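The medium driver hangs upright with its shank right above the second socket hole (553,184, right panel), so I'll lower it.

{"fn": "send_rows", "kwargs": {
  "deltas": "0 0 0.015 0; 0 0 0.03 0; 0 0 0.045 0; 0 0 0.057 0; 0 0 0.06 0"
}}

```text
t: 11.8
eef_pos: [0.4675, 0.0384, 0.0871]
tool_rot: [-0.001, 0.705, 0.709, -0.001]
contact_force: [0.1, 0.2, -0.2]
gripper_width: 0.244
grasp_force: 39.3
```

{"fn": "send_rows", "kwargs": {
  "deltas": "0 0 0.001 0; 0 0 0.002 0; 0 0 0.004 0; 0 0 0.004 0"
}}

```text
t: 12.2
eef_pos: [0.4689, 0.0386, 0.0852]
tool_rot: [0.001, 0.705, 0.709, 0.0]
contact_force: [-1.7, -0.2, 5.0]
gripper_width: 0.249
grasp_force: 39.7
```

{"fn": "send_rows", "kwargs": {
  "deltas": "0 0 0 0; 0 0 0 0; 0 0 0 0; 0 0 0 0; 0 0 0 0",
  "claw": 0.6
}}

```text
t: 12.7
eef_pos: [0.4684, 0.0385, 0.0843]
tool_rot: [0.0, 0.705, 0.709, 0.0]
contact_force: [0.2, 0.5, -0.1]
gripper_width: 0.602
grasp_force: 0.0
```

{"fn": "send_rows", "kwargs": {
  "deltas": "0 0 -0.03 0; 0 0 -0.06 0; 0 0 -0.09 0; 0 0 -0.118 0; 0 0 -0.118 0"
}}

```text
t: 13.2
eef_pos: [0.4707, 0.039, 0.2058]
tool_rot: [0.002, 0.705, 0.709, 0.002]
contact_force: [0.4, 0.6, -0.6]
gripper_width: 0.602
grasp_force: 0.0
```

{"fn": "send_rows", "kwargs": {
  "deltas": "0.016 0.04 0 0; 0.033 0.082 0 0; 0.05 0.125 0 0; 0.0705 0.168 0 0; 0.0705 0.168 0 0"
}}

```text
t: 13.7
eef_pos: [0.6395, 0.1133, 0.2004]
tool_rot: [-0.001, 0.705, 0.71, 0.001]
contact_force: [-0.6, 0.3, -0.7]
gripper_width: 0.599
grasp_force: 0.0
```

{"fn": "send_rows", "kwargs": {
  "deltas": "0 0 0 0; 0 0 0 0; 0 0 0 0"
}}

```text
t: 14.0
eef_pos: [0.635, 0.109, 0.2022]
tool_rot: [0.0, 0.705, 0.709, -0.001]
contact_force: [-0.2, -0.0, 0.1]
gripper_width: 0.604
grasp_force: 0.0
```

```bash
python3 -c "
from h import *
held('rel2.png')"
```

```text
tcp [0.6354 0.1091 0.2026] 0.6009373295658048 0.0
driver_slim []
driver_slim [([0.584, -0.112, 0.039], 0.79), ([0.483, -0.023, 0.056], 0.64)]
driver_medium []
driver_medium [([0.47, 0.044, 0.053], 0.85)]
driver_stout []
driver_stout [([0.635, 0.112, 0.051], 0.72)]
driver_stubby []
driver_stubby [([0.649, 0.174, 0.057], 0.83), ([0.437, 0.169, 0.006], 0.65), ([0.47, 0.046, 0.009], 0.62)]
```

View pics/rel2.png

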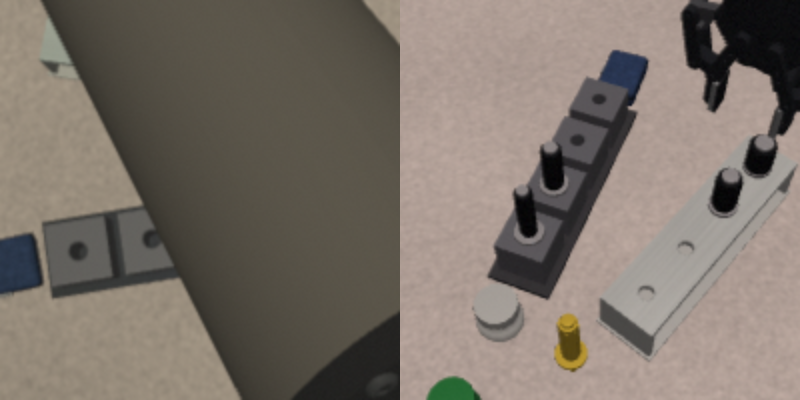

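The medium driver is seated upright in the second socket (555,180, right panel). Now the stout one.

{"fn": "send_rows", "kwargs": {
  "deltas": "0 0.001 0.04 0; 0 0.001 0.08 0; 0 0.001 0.107 0; 0 0.001 0.121 0; 0 0.001 0.121 0"
}}

```text
t: 15.0
eef_pos: [0.6358, 0.1097, 0.0795]
tool_rot: [-0.001, 0.705, 0.709, -0.001]
contact_force: [-0.1, -0.2, 0.4]
gripper_width: 0.602
grasp_force: 0.0
```

{"fn": "send_rows", "kwargs": {
  "deltas": "0 0 0 0; 0 0 0 0; 0 0 0 0; 0 0 0 0; 0 0 0 0",
  "claw": 0
}}

```text
t: 15.5
eef_pos: [0.6383, 0.1104, 0.0833]
tool_rot: [0.001, 0.705, 0.709, 0.001]
contact_force: [-0.4, -0.9, 7.0]
gripper_width: 0.288
grasp_force: 39.6
```

{"fn": "send_rows", "kwargs": {
  "deltas": "0 0 -0.01 0; 0 0 -0.03 0; 0 0 -0.05 0; 0 0 -0.065 0; 0 0 -0.065 0"
}}

```text
t: 16.0
eef_pos: [0.6384, 0.1104, 0.1491]
tool_rot: [0.001, 0.705, 0.709, 0.002]
contact_force: [0.3, 0.9, -1.1]
gripper_width: 0.289
grasp_force: 39.3
```

{"fn": "send_rows", "kwargs": {
  "deltas": "-0.001 -0.04 0 0; -0.002 -0.08 0 0; -0.003 -0.12 0 0; -0.0045 -0.16 0 0; -0.0045 -0.179 0 0"
}}

```text
t: 16.5
eef_pos: [0.4537, 0.1035, 0.1452]
tool_rot: [-0.0, 0.705, 0.709, -0.002]
contact_force: [1.0, 0.2, -1.7]
gripper_width: 0.287
grasp_force: 39.5
```

{"fn": "send_rows", "kwargs": {
  "deltas": "0 0 0 0; 0 0 0 0; 0 0 0 0"
}}

```text
t: 16.8
eef_pos: [0.4592, 0.1045, 0.1463]
tool_rot: [0.0, 0.705, 0.709, 0.0]
contact_force: [-0.2, 0.5, -0.8]
gripper_width: 0.292
grasp_force: 39.5
```

```bash
python3 -c "
from h import *
held('held3.png')"
```

```text
tcp [0.459  0.1046 0.1462] 0.2938375080433849 39.481201171875
driver_slim [([0.583, -0.108, 0.043], 0.82), ([0.481, -0.03, 0.054], 0.53)]
driver_slim [([0.584, -0.113, 0.037], 0.87), ([0.483, -0.023, 0.057], 0.86)]
driver_medium [([0.468, 0.038, 0.054], 0.56)]
driver_medium [([0.471, 0.046, 0.052], 0.56)]
driver_stout []
driver_stout [([0.455, 0.107, 0.116], 0.5)]
driver_stubby [([0.65, 0.173, 0.056], 0.79)]
driver_stubby [([0.647, 0.174, 0.057], 0.72)]
```

View pics/held3.png

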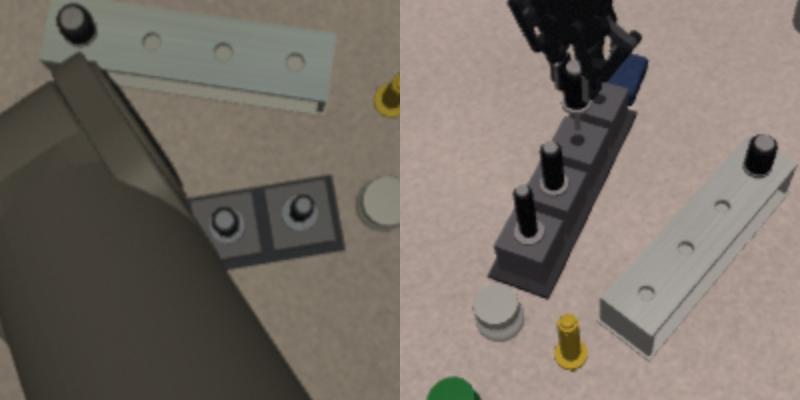

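The stout driver hangs upright above the third hole (577,140, right panel), so I'll lower and release it.

{"fn": "send_rows", "kwargs": {
  "deltas": "0 -0.001 0.015 0; 0 -0.001 0.03 0; 0 -0.001 0.045 0; 0 -0.001 0.057 0; 0 -0.001 0.06 0"
}}

```text
t: 17.8
eef_pos: [0.4563, 0.1042, 0.0852]
tool_rot: [-0.001, 0.705, 0.709, -0.001]
contact_force: [-0.4, -0.1, -0.7]
gripper_width: 0.29
grasp_force: 39.5
```

{"fn": "send_rows", "kwargs": {
  "deltas": "0 0 0.001 0; 0 0 0.002 0; 0 0 0.004 0; 0 0 0.004 0"
}}

```text
t: 18.2
eef_pos: [0.4576, 0.1046, 0.0832]
tool_rot: [0.001, 0.705, 0.709, 0.0]
contact_force: [-1.9, -0.4, 7.1]
gripper_width: 0.293
grasp_force: 40.0
```

{"fn": "send_rows", "kwargs": {
  "deltas": "0 0 0 0; 0 0 0 0; 0 0 0 0; 0 0 0 0; 0 0 0 0",
  "claw": 0.6
}}

```text
t: 18.7
eef_pos: [0.457, 0.1044, 0.0823]
tool_rot: [-0.0, 0.705, 0.709, 0.0]
contact_force: [-0.3, 0.5, -0.1]
gripper_width: 0.598
grasp_force: 0.0
```

{"fn": "send_rows", "kwargs": {
  "deltas": "0 0 -0.03 0; 0 0 -0.06 0; 0 0 -0.09 0; 0 0 -0.118 0; 0 0 -0.118 0"
}}

```text
t: 19.2
eef_pos: [0.4592, 0.1053, 0.2038]
tool_rot: [0.002, 0.705, 0.709, 0.003]
contact_force: [0.9, -0.4, 0.0]
gripper_width: 0.602
grasp_force: 0.0
```

{"fn": "send_rows", "kwargs": {
  "deltas": "0.016 0.04 0 0; 0.033 0.082 0 0; 0.05 0.125 0 0; 0.065 0.165 0 0; 0.0695 0.1895 0 0"
}}

```text
t: 19.7
eef_pos: [0.648, 0.1768, 0.1988]
tool_rot: [-0.001, 0.705, 0.709, 0.0]
contact_force: [0.2, 0.2, -0.2]
gripper_width: 0.6
grasp_force: 0.0
```

{"fn": "send_rows", "kwargs": {
  "deltas": "0 0 0 0; 0 0 0 0; 0 0 0 0"
}}

```text
t: 20.0
eef_pos: [0.6449, 0.1747, 0.1996]
tool_rot: [-0.0, 0.705, 0.709, -0.001]
contact_force: [-0.3, 0.3, 0.2]
gripper_width: 0.598
grasp_force: 0.0
```

```bash
python3 -c "
from h import *
held('rel3.png')"
```

```text
tcp [0.6452 0.1746 0.2003] 0.5992586794011501 0.0
driver_slim [([0.586, -0.108, 0.04], 0.78), ([0.428, 0.252, 0.0], 0.71)]
driver_slim [([0.482, -0.022, 0.055], 0.78), ([0.583, -0.108, 0.036], 0.7), ([0.474, -0.027, 0.007], 0.57)]
driver_medium []
driver_medium [([0.471, 0.042, 0.052], 0.66)]
driver_stout []
driver_stout [([0.455, 0.103, 0.052], 0.51)]
driver_stubby []
driver_stubby [([0.648, 0.174, 0.056], 0.73), ([0.458, 0.103, 0.007], 0.4)]
```

View pics/rel3.png

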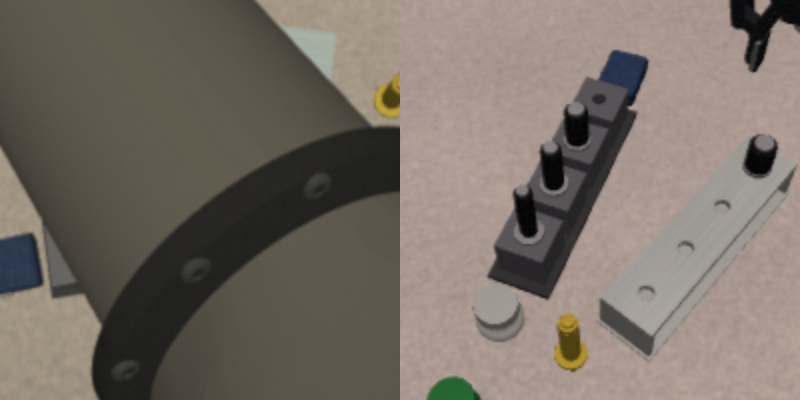

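The stout driver is seated upright in the third socket (577,135, right panel). Now the stubby one.

{"fn": "send_rows", "kwargs": {
  "deltas": "0 0.001 0.04 0; 0 0.001 0.08 0; 0 0.001 0.11 0; 0 0.001 0.123 0; 0 0.001 0.123 0"
}}

```text
t: 21.0
eef_pos: [0.646, 0.1746, 0.0755]
tool_rot: [-0.001, 0.705, 0.709, -0.001]
contact_force: [0.1, -0.1, -0.6]
gripper_width: 0.597
grasp_force: 0.0
```

{"fn": "send_rows", "kwargs": {
  "deltas": "0 0 0 0; 0 0 0 0; 0 0 0 0; 0 0 0 0; 0 0 0 0",
  "claw": 0
}}

```text
t: 21.5
eef_pos: [0.6484, 0.1757, 0.0795]
tool_rot: [0.001, 0.705, 0.709, 0.002]
contact_force: [-1.0, -0.2, 6.7]
gripper_width: 0.334
grasp_force: 39.9
```

{"fn": "send_rows", "kwargs": {
  "deltas": "0 0 -0.01 0; 0 0 -0.03 0; 0 0 -0.05 0; 0 0 -0.065 0; 0 0 -0.065 0"
}}

```text
t: 22.0
eef_pos: [0.6485, 0.1756, 0.1452]
tool_rot: [0.001, 0.705, 0.709, 0.002]
contact_force: [-0.8, 1.6, -0.9]
gripper_width: 0.332
grasp_force: 39.6
```

{"fn": "send_rows", "kwargs": {
  "deltas": "-0.001 -0.045 0 0; -0.002 -0.09 0 0; -0.003 -0.135 0 0; -0.0045 -0.175 0 0; -0.0045 -0.2 0 0"
}}

```text
t: 22.5
eef_pos: [0.4434, 0.1685, 0.1414]
tool_rot: [-0.0, 0.705, 0.709, -0.002]
contact_force: [-0.4, 0.3, -1.1]
gripper_width: 0.335
grasp_force: 39.7
```

{"fn": "send_rows", "kwargs": {
  "deltas": "0 0 0 0; 0 0 0 0; 0 0 0 0"
}}

```text
t: 22.8
eef_pos: [0.4481, 0.1694, 0.1423]
tool_rot: [0.0, 0.705, 0.709, 0.0]
contact_force: [0.3, 0.4, -1.0]
gripper_width: 0.335
grasp_force: 39.7
```

```bash
python3 -c "
from h import *
held('held4.png')"
```

```text
tcp [0.4481 0.1695 0.1422] 0.334299187235624 39.709553718566895
driver_slim [([0.585, -0.109, 0.038], 0.87), ([0.485, -0.029, 0.05], 0.76)]
driver_slim [([0.584, -0.112, 0.038], 0.8), ([0.481, -0.023, 0.058], 0.61), ([0.473, -0.024, 0.005], 0.37)]
driver_medium [([0.464, 0.037, 0.053], 0.7), ([0.458, 0.107, 0.055], 0.3)]
driver_medium [([0.472, 0.039, 0.052], 0.73)]
driver_stout [([0.459, 0.106, 0.056], 0.68)]
driver_stout [([0.457, 0.104, 0.053], 0.69), ([0.447, 0.168, 0.119], 0.41)]
driver_stubby [([0.452, 0.165, 0.12], 0.55)]
driver_stubby [([0.448, 0.167, 0.12], 0.59)]
```

View pics/held4.png

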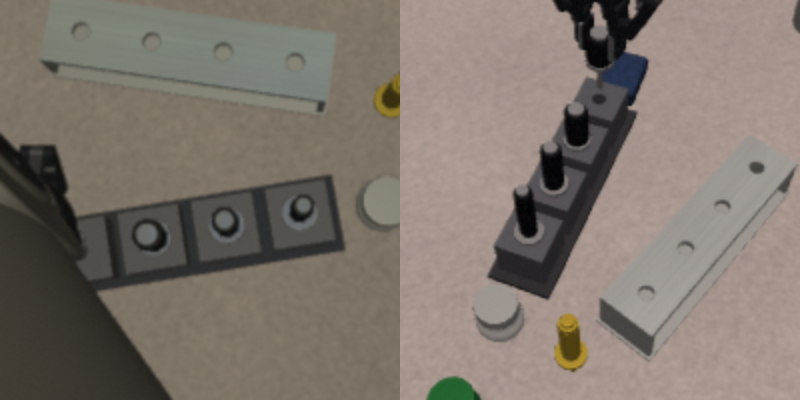

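The stubby driver hangs upright over the last hole (599,98, right panel).

{"fn": "send_rows", "kwargs": {
  "deltas": "0.001 -0.001 0.015 0; 0.001 -0.001 0.03 0; 0.001 -0.001 0.045 0; 0.001 -0.001 0.057 0; 0.001 -0.001 0.06 0"
}}

```text
t: 23.8
eef_pos: [0.4451, 0.17, 0.0806]
tool_rot: [-0.001, 0.705, 0.709, -0.001]
contact_force: [0.3, -0.2, -1.6]
gripper_width: 0.332
grasp_force: 39.7
```

{"fn": "send_rows", "kwargs": {
  "deltas": "0 0 0.001 0; 0 0 0.002 0; 0 0 0.004 0; 0 0 0.004 0"
}}

```text
t: 24.2
eef_pos: [0.4466, 0.1707, 0.0794]
tool_rot: [0.001, 0.705, 0.709, 0.0]
contact_force: [-2.4, -1.3, 8.8]
gripper_width: 0.334
grasp_force: 40.5
```

{"fn": "send_rows", "kwargs": {
  "deltas": "0 0 0 0; 0 0 0 0; 0 0 0 0; 0 0 0 0; 0 0 0 0",
  "claw": 0.6
}}

```text
t: 24.7
eef_pos: [0.4461, 0.1704, 0.0783]
tool_rot: [0.0, 0.705, 0.709, 0.0]
contact_force: [0.3, 0.2, -1.3]
gripper_width: 0.6
grasp_force: 0.0
```

{"fn": "send_rows", "kwargs": {
  "deltas": "0 0 -0.03 0; 0 0 -0.06 0; 0 0 -0.1 0; 0 0 -0.14 0; 0 0 -0.15 0"
}}

```text
t: 25.2
eef_pos: [0.448, 0.1717, 0.2324]
tool_rot: [0.002, 0.705, 0.709, 0.003]
contact_force: [0.5, 0.4, -0.3]
gripper_width: 0.598
grasp_force: 0.0
```

{"fn": "send_rows", "kwargs": {
  "deltas": "-0.03 0.03 0 0; -0.06 0.06 0 0; -0.09 0.09 0 0; -0.12 0.12 0 0; -0.15 0.13 0 0"
}}

```text
t: 25.7
eef_pos: [0.579, 0.0193, 0.2273]
tool_rot: [-0.0, 0.706, 0.709, 0.0]
contact_force: [-0.4, 0.2, -0.1]
gripper_width: 0.599
grasp_force: 0.0
```

{"fn": "send_rows", "kwargs": {
  "deltas": "-0.045 0 0 0; -0.09 0 0 0; -0.135 0 0 0; -0.18 0 0 0; -0.22 0 0 0"
}}

```text
t: 26.2
eef_pos: [0.5773, -0.2016, 0.2273]
tool_rot: [-0.0, 0.706, 0.709, -0.001]
contact_force: [-0.3, -0.1, 0.7]
gripper_width: 0.602
grasp_force: 0.0
```

{"fn": "send_rows", "kwargs": {
  "deltas": "0 0 0 0; 0 0 0 0; 0 0 0 0"
}}

```text
t: 26.5
eef_pos: [0.5781, -0.1972, 0.2278]
tool_rot: [-0.001, 0.705, 0.71, 0.0]
contact_force: [0.2, -0.1, -0.5]
gripper_width: 0.602
grasp_force: 0.0
```

```bash
python3 -c "
from h import *
held('rel4.png')
p=bot.read_camera('scene')
for n in('screw_jar','lens_case'): print(n,[(np.round(r['xyz'],3).tolist(),round(r['confidence'],2)) for r in bot.landmark_of(p,n)])"
```

```text
tcp [ 0.5783 -0.197   0.2282] 0.5978902262590312 0.0
driver_slim [([0.584, -0.109, 0.04], 0.74), ([0.482, -0.029, 0.052], 0.67)]
driver_slim [([0.582, -0.11, 0.04], 0.55)]
driver_medium [([0.467, 0.038, 0.055], 0.8), ([0.479, -0.021, 0.004], 0.47)]
driver_medium [([0.47, 0.042, 0.054], 0.56)]
driver_stout [([0.46, 0.103, 0.057], 0.63)]
driver_stout [([0.454, 0.106, 0.053], 0.73)]
driver_stubby [([0.452, 0.167, 0.058], 0.86)]
driver_stubby [([0.447, 0.168, 0.056], 0.63), ([0.453, 0.102, 0.007], 0.43)]
screw_jar [([0.516, -0.201, 0.0], 0.69), ([0.456, 0.104, 0.009], 0.4)]
lens_case [([0.432, 0.251, -0.001], 0.57), ([0.48, -0.024, 0.057], 0.5)]
```

View pics/rel4.png

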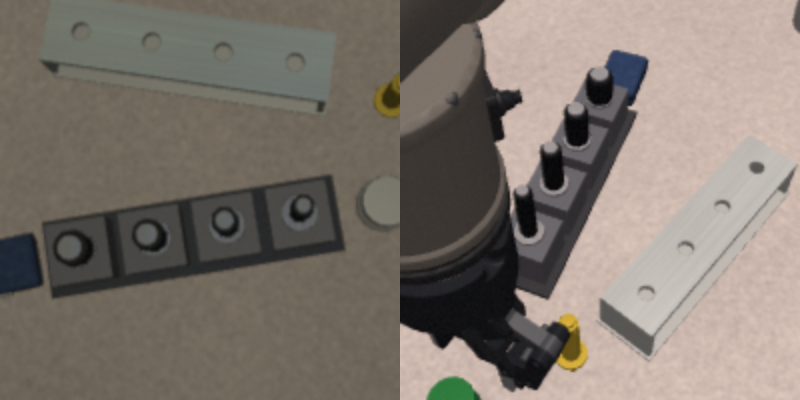

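All four drivers stand upright in order: slim (301,207) next to the jar, through to stubby (73,248) by the lens case (left panel). The jar and case haven't moved, and the gripper is clear.

```bash
python3 -c "
from station import bot
print(bot.hand_in())"
```

```text
the job is handed in; nothing more can be done
None
```

All four drivers are upright in the grey rack, running from longest by the screw jar to shortest by the lens case. I've handed the job in at about 27 s; it gave no verdict back.

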